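Close the battery bay of the studio lamp

TASK

The blue studio lamp lies face down with its battery bay open. Take the yellow battery cover by its grip rib, slip its tongue under the lamp's black ledge while the other end of the cover is still raised, then swing that raised end down until the cover lies flat and fully home in the bay's opening, and let go. Leave the wooden seal-box lid where it lies.

Things in the scene. Friction and masses are not known exactly. Their poses are not given: they have to be found in the camera images.
- cover: Loose yellow battery cover, 0.1-0.2 kg. Origin: plate's centre in plan, at underside level; z up. Plate 120 (x) by 96 (y), z 8 to 14 mm; lines on its +x half. On its centre an orange grip rib 14 thick (x), 50 long (y), z 14 to 42. Tongue at the -x end (see tongue). Foot below at x 37 to 45, y -20 to 20, z 0 to 8. Fully home its axes are the case's, its origin at (0, 0, 44) mm of the case.
- tongue (a point): Middle of the end of the cover's flat tongue: x -80, y 0, z 2 mm in the cover's frame, axes as the cover's. The tongue is 40 mm wide (y), 4 mm thick (z 0 to 4), sticks out 20 mm beyond the plate's -x edge and joins the plate's underside at x -60 to -45.
- case: Blue lamp, black ends, fixed, 200 (x) by 130 (y) mm. Origin: centre of underside at table height, z up. Side rims: top at z 52 mm. Bay between them 64 wide (y), cells in it up to z 32. The -x end has the ledge. The +x end (steel bail) has a black stop from x 65 up to z 60. The cover's plate rests on the rims between ledge and stop (130 mm gap, 5 mm play each way); the stop bars sliding it in flat.
- ledge (a point): Middle of the lower edge of the lamp's black ledge, where it overhangs the bay: x -65, y 0, z 54 mm in the case's frame, axes as the case's. The ledge is 8 mm thick (z 54 to 62), full width, and reaches back to x -100; the hollow below it runs to x -90. The cover, tilted 25 degrees with its tongue end low, goes under it easily.
- lid: Bystander: loose dark wooden lid of a seal box, 100 (x) by 80 (y) by 14 mm, with a wooden grip rib 14 by 50 mm on it up to z 40; no tongue. Origin: centre of its underside.
There are look-alikes about, which are no part of the job. Of the things shaped like the cover, the yellow one is meant.

How it is judged:
By the outcome, as a careful person would: the job done as asked, in the order asked, and still so for the second after the job is handed in, with the robot touching nothing.
It also fails if it takes over 40 s, if anything falls off the work surface, if the arm or the gripper's body presses on something with over 40 N, if the wrist force passes 120 N, or if a joint passes its speed limit or range.

ROBOT

A 6-joint arm with a two-finger parallel gripper is mounted at the origin on the work surface. World frame = base frame: x ahead of the robot, y to its left, z up, the work surface at z = 0. Lengths are in m, angles in degrees, forces in N, time in s.
With the tool pointing down it reaches from about 0.35 to 0.875 m from the base axis. Payload 4.2 kg.
Tool frame: the origin (TCP) lies at the very end of the fingers, on their centre line; the grasp point (between the pads) lies 19 mm behind it; z points along the fingers, y is the line along which they close (so a half turn about z gives the same grasp; the last joint's range is limited). The gripper opens to 87 mm and grips with 3 to 60 N. Pads are 19 mm wide; open, the fingers measure 117 mm over their backs; the gripper's body (75 mm by 190 mm) begins 51 mm behind the grasp point.
Start: joints at [86.379, 22.042, 0.453, 0, -68.411, -14.817], TCP at [0.198, 0.593, 0.223] pointing down, gripper open.
Joint ranges: [-179.83, 179.83], [-69.29, 118.12], [-61.27, 80.66], [-181.25, 117.63], [-171.15, -9.14], [-177.46, 177.46]. Speed limits (degrees/s): [159.86, 159.86, 180, 180, 180, 180].

INTERFACE

Orientations are given as a 3x3 rotation matrix whose columns are the frame's x, y, z axes.
In Python, from station import sense, optics, r gives the robot as it stands. The module is installed in compiled form; this text tells all that it offers.
- The arm moves only by the shell command python3 -m pendant 'ROWS' [OPENING]. ROWS is JSON, a list that holds one entry, the list of rows, each a list of 4 numbers: the shift along the tool's x, y, z normalised to -1 to 1, where 1 is 100 mm, then the turn about the tool's z normalised to -1 to 1, where 1 is 2 rad. A call has 1 to 8 rows; each row is the pose to reach, as a shift and turn from the pose commanded when the call began, along the tool's axes at that moment; what a row does not reach only later rows make up. A row lasts 1/10 s, in which the tool goes at most 50 mm and 8.59 degrees, less where a joint would pass 70% of its speed; a pose out of reach is approached as far as the arm can. A call with a number of a shift or a turn outside -1 to 1 is refused whole. A call with a gripper value outside its range is refused whole. OPENING is the closure, from 0 (fully open) to 1 (shut), set as the call begins (- or left out, the last holds). The fingers move at their own pace and stop on an object; the grip force is fixed at half the most. Time passes only in rows, so rows that repeat a pose let the fingers close. It gives the time, the measured TCP pose, the force, the opening and the grip force at its end, in the units of the state.
- sense(): the state, without advancing time (a new reading comes with each control period).
- optics.capture(name): name is "scene" or "side" or "wrist"; returns the picture (384x512x3 uint8, red, green, blue); there is no depth.
- optics.get_calibration(name): a dict with "camera_matrix" (3x3 intrinsics, pixels), "camera_from_world" (4x4, takes a point from world to camera coordinates). Camera axes: x right, y down, z forward; pixel columns grow to the right and rows downward; lengths in m; the calibration is good to about 2 mm. The wrist camera is an equidistant fisheye: a pixel r from the principal point sees the ray r / f radians off the axis. A picture is of the moment at which its call begins: read the wrist's pose just before it. get_calibration takes no time and is no camera call; for the wrist camera it gives the pose at the moment of the call.
- r.finish_job(): hands the job in; it is judged then, once.
The state is a dict: "time_s": time; "joints": joint angles; "joint_velocities": joint speeds; "effort": joint torques, N m; "tcp_pos": TCP position; "ee_rot": TCP orientation; "wrist_force": force on the tool from outside, world axes, zero at the start; "moment": the same for the moment, N m; "gripper_width": opening from 0.0 (shut) to 1.0 (fully open); "gripper_force": force on a finger pad.
Only numpy, scipy, OpenCV 4.12 (cv2) and the standard library are available. Lean on these libraries where they do the work, as an engineer would, in place of code of your own. Each camera call takes 0.05 s, during which the arm holds its last target. There are 200 camera calls.

## Working session

There is one attempt and no reset: what is moved stays moved. The work goes in short steps, Python scripts to look and compute and a shell command to move; the robot and the scene stay as the last step left them, time stands still between calls to the robot, and variables do not carry over. Pictures are saved under pics/ and viewed, at most 10 in all, crops included, and the job is handed in when it is done.

```bash
mkdir -p pics
cat > h.py <<'E'
import numpy as np,cv2
from station import sense,optics,r
def snap(n,f):
    c=optics.get_calibration(n);im=optics.capture(n);cv2.imwrite('pics/'+f+'.png',im[:,:,::-1])
    np.savez('pics/'+f,K=c['camera_matrix'],T=c['camera_from_world']);return im
def ray(f,u,v,fish=False):
    d=np.load('pics/'+f+'.npz');K,T=np.array(d['K']),np.array(d['T'])
    x=np.array([(u-K[0,2])/K[0,0],(v-K[1,2])/K[1,1]])
    if fish:
        t=np.linalg.norm(x);q=np.r_[x/t*np.sin(t),np.cos(t)] if t>1e-9 else np.array([0,0,1.])
    else: q=np.r_[x,1]
    R=T[:3,:3];return -R.T@T[:3,3],R.T@(q/np.linalg.norm(q))
def tri(*rays):
    A=np.zeros((3,3));b=np.zeros(3)
    for c,d in rays:
        P=np.eye(3)-np.outer(d,d);A+=P;b+=P@c
    return np.linalg.solve(A,b)
def atz(cd,z):
    c,d=cd;return c+d*(z-c[2])/d[2]
def big(f,g,x0,y0,x1,y1,s):
    cv2.imwrite('pics/'+g+'.png',cv2.resize(cv2.imread('pics/'+f+'.png')[y0:y1,x0:x1],None,fx=s,fy=s,interpolation=cv2.INTER_CUBIC))
E
python3 - <<'E'
from h import *
a=snap('scene','s1');b=snap('side','d1');w=snap('wrist','w1')
m=np.hstack([a,b]);cv2.imwrite('pics/m1.png',cv2.resize(np.vstack([m,np.hstack([w,w*0])])[:,:,::-1],(800,600),interpolation=cv2.INTER_AREA))
for f in('s1','d1','w1'):
    d=np.load('pics/'+f+'.npz');print(d['K'].round(1).tolist(),d['T'].round(3).tolist())
s=sense();print(s['ee_rot'],s['tcp_pos'],s['time_s'])
E
```

```text
[[480.9, 0.0, 252.1], [0.0, 480.9, 197.3], [0.0, 0.0, 1.0]] [[0.602, 0.799, 0.009, -0.297], [0.666, -0.495, -0.558, -0.319], [-0.441, 0.342, -0.83, 1.287], [0.0, 0.0, 0.0, 1.0]]
[[398.1, 0.0, 253.9], [0.0, 398.1, 190.9], [0.0, 0.0, 1.0]] [[0.992, -0.123, 0.008, -0.511], [-0.085, -0.725, -0.683, 0.068], [0.09, 0.677, -0.73, 0.8], [0.0, 0.0, 0.0, 1.0]]
[[297.3, 0.0, 256.6], [0.0, 297.3, 193.1], [0.0, 0.0, 1.0]] [[-0.316, -0.949, 0.002, 0.624], [-0.915, 0.305, 0.265, -0.032], [-0.252, 0.082, -0.964, 0.391], [0.0, 0.0, 0.0, 1.0]]
[[ 9.48621203e-01 -3.16413737e-01 -4.00328866e-04]
 [-3.16413956e-01 -9.48619755e-01 -1.66386442e-03]
 [ 1.46709686e-04  1.70504670e-03 -9.99998536e-01]] [0.19754702 0.59247322 0.22170046] 0.15
```

View pics/m1.png

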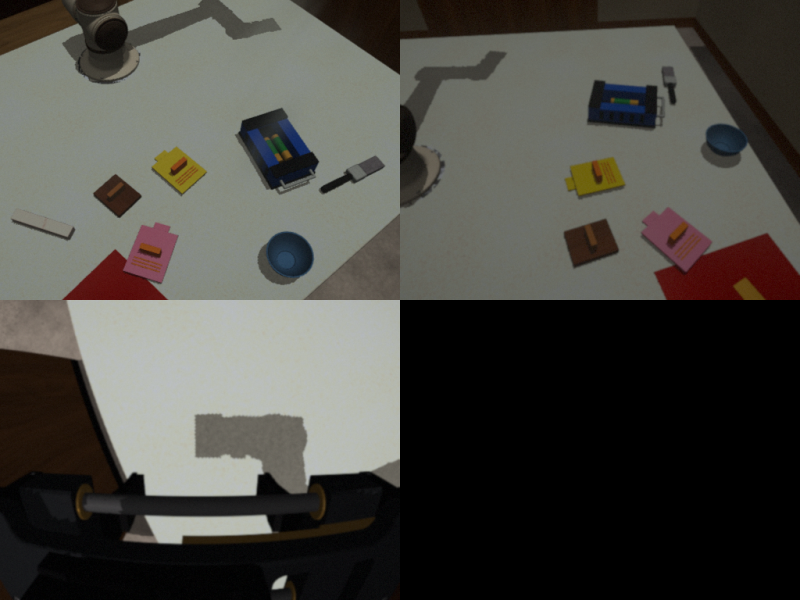

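```bash
cat >> h.py <<'E'
def crop(f,g,x0,y0,x1,y1,s,gain=1.6,step=10):
    a=cv2.imread('pics/'+f+'.png')[y0:y1,x0:x1]
    a=cv2.convertScaleAbs(cv2.resize(a,None,fx=s,fy=s,interpolation=cv2.INTER_CUBIC),alpha=gain,beta=15)
    for x in range(-(-x0//step)*step,x1,step):
        X=int((x-x0+.5)*s);cv2.line(a,(X,0),(X,a.shape[0]),(128,128,128) if x%50 else (0,0,255),1)
        cv2.putText(a,str(x),(X,9),0,.33,(0,0,255),1)
    for y in range(-(-y0//step)*step,y1,step):
        Y=int((y-y0+.5)*s);cv2.line(a,(0,Y),(a.shape[1],Y),(128,128,128) if y%50 else (0,0,255),1)
        cv2.putText(a,str(y),(0,Y+9),0,.33,(0,0,255),1)
    cv2.imwrite('pics/'+g+'.png',a)
E
python3 - <<'E'
from h import *
crop('s1','s1c',188,133,413,257,3.5)
crop('d1','d1c',200,95,350,258,3.65)
E
```

```text
(no output)
```

View pics/s1c.png

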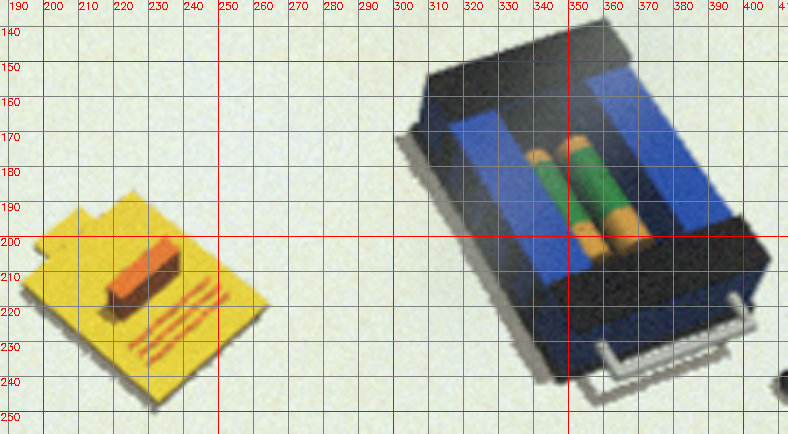

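View pics/d1c.png

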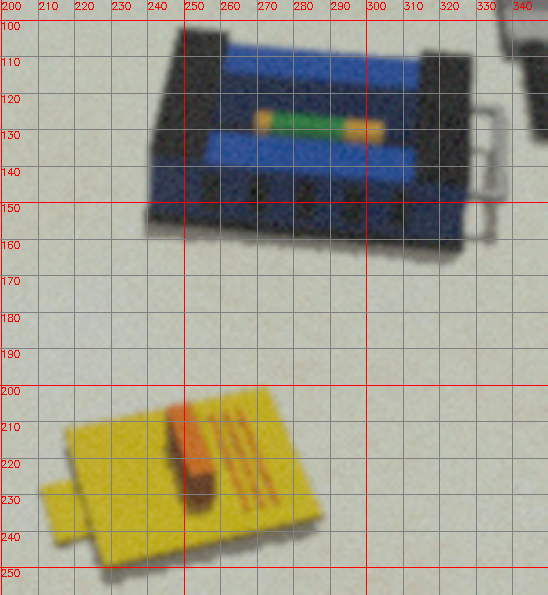

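Run:
```python
from h import *
P={'c-+':((226,187),(218,212)),'c--':((194,213),(228,250)),'c++':((265,219),(272,201)),'c+-':((233,247),(288,236)),'rib':((229,209),(252,215)),
'Lo-':((310,154),(241,138)),'Lo+':((360,138),(249,102)),'Li+':((368,151),(262,103)),'Li-':((315,167),(256,138)),
'Si+':((397,194),(315,108)),'So+':((405,206),(329,110)),'So-':((350,226),(327,146)),'Si-':((343,213),(313,144))}
Q={}
for k,(a,b) in P.items():
    Q[k]=tri(ray('s1',*a),ray('d1',*b));print(k,(Q[k]*1000).round(1))
m=lambda *k:np.mean([Q[i] for i in k],0)
ang=lambda d:np.degrees(np.arctan2(d[1],d[0]))
print('cover',m('c-+','c--','c++','c+-'),ang(m('c++','c+-')-m('c-+','c--')),ang(m('c-+','c++')-m('c--','c+-'))-90)
print('case',m('Lo-','Lo+','So+','So-'),m('Li-','Li+','Si+','Si-'),ang(m('So+','So-','Si+','Si-')-m('Lo-','Lo+','Li+','Li-')),ang(m('Lo+','Li+','So+','Si+')-m('Lo-','Li-','So-','Si-'))-90)
```

```text
c-+ [436.9 -30.   14.8]
c-- [ 449.9 -123.6   12.3]
c++ [551.7  -8.7   9. ]
c+- [ 567.6 -104.9   12.9]
rib [501.9 -67.1  40.4]
Lo- [501.5 155.1  54.1]
Lo+ [536.  274.5  64.1]
Li+ [569.6 268.5  59.7]
Li- [536.  139.6  60. ]
Si+ [693.2 229.2  64.6]
So+ [724.9 219.1  64.6]
So- [690.   98.7  56.7]
Si- [659.7 107.3  58.5]
cover [ 0.50155427 -0.06678912  0.01224956] 9.749828885772484 8.677929138934516
case [0.61307591 0.18684116 0.05985988] [0.61461688 0.18612584 0.06070517] -16.36071179874572 -15.562997738000462
```

```bash
for i in 1; do
python3 -m pendant '[[[0.5,0.5,0,0],[1,1,0,0],[1,1,0,0]]]' 0
python3 -m pendant '[[[0.5,0.5,0,0],[1,1,0,0],[1,1,0,0]]]'
python3 -m pendant '[[[0.5,0.5,0,0],[1,1,0,0],[1,1,0,0]]]'
python3 -m pendant '[[[0.5,0.5,0,0],[1,1,0,0],[1,1,0,0]]]'
python3 -m pendant '[[[0.5,0.5,0,0],[1,1,0,0],[1,1,0,0]]]'
python3 -m pendant '[[[0,0.29,0,-0.06],[-0.03,0.29,0.2,-0.12],[-0.03,0.29,0.6,-0.18],[-0.03,0.29,1,-0.24],[-0.03,0.29,1,-0.241],[-0.03,0.29,1,-0.241]]]'
done | cut -c1-300
python3 - <<'E'
from h import *
s=sense();R=s['ee_rot'];print(s['time_s'],s['tcp_pos'],np.array(R).round(4).tolist(),np.degrees(np.arctan2(R[1][0],R[0][0])))
snap('wrist','w2');snap('scene','s2')
a=cv2.imread('pics/w2.png');cv2.imwrite('pics/w2b.png',cv2.convertScaleAbs(cv2.resize(a,(768,576)),alpha=1.5))
E
```

```text
time_s: 0.45
tcp_pos: [0.2613, 0.4641, 0.222]
ee_rot: [[0.949, -0.316, -0.0], [-0.316, -0.949, -0.002], [0.0, 0.002, -1.0]]
wrist_force: [1.1, 0.7, 0.9]
gripper_width: 0.998
gripper_force: 0.0
time_s: 0.75
tcp_pos: [0.3245, 0.3374, 0.2224]
ee_rot: [[0.949, -0.317, -0.0], [-0.317, -0.949, -0.0], [-0.0, 0.001, -1.0]]
wrist_force: [0.8, 0.1, -0.7]
gripper_width: 1.0
gripper_force: 0.0
time_s: 1.05
tcp_pos: [0.3876, 0.2111, 0.2226]
ee_rot: [[0.949, -0.317, -0.0], [-0.317, -0.949, 0.0], [-0.0, -0.0, -1.0]]
wrist_force: [1.8, 1.2, 0.6]
gripper_width: 0.998
gripper_force: 0.0
time_s: 1.35
tcp_pos: [0.451, 0.0847, 0.2226]
ee_rot: [[0.948, -0.317, 0.0], [-0.317, -0.948, 0.0], [0.0, -0.0, -1.0]]
wrist_force: [-0.1, 0.1, 0.0]
gripper_width: 1.0
gripper_force: 0.0
time_s: 1.65
tcp_pos: [0.5144, -0.0419, 0.2224]
ee_rot: [[0.948, -0.317, -0.0], [-0.317, -0.948, -0.0], [-0.0, 0.0, -1.0]]
wrist_force: [-0.0, 0.4, 0.5]
gripper_width: 0.999
gripper_force: 0.0
time_s: 2.25
tcp_pos: [0.5022, -0.0663, 0.1229]
ee_rot: [[0.987, 0.158, -0.001], [0.158, -0.987, -0.001], [-0.001, 0.001, -1.0]]
wrist_force: [0.3, -0.4, 1.2]
gripper_width: 0.998
gripper_force: 0.0
2.25 [ 0.50215281 -0.06629468  0.12293951] [[0.9875, 0.1578, -0.0007], [0.1578, -0.9875, -0.0009], [-0.0008, 0.0008, -1.0]] 9.076599480417258
```

View pics/w2b.png

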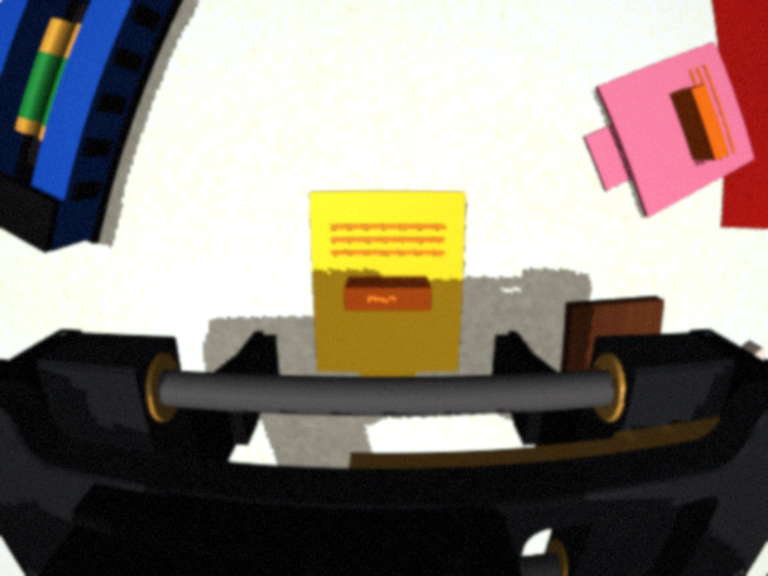

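Run:
```python
from h import *
for u,v,z in((388,297,.042),(310,191,.014),(466,191,.014),(318,370,.014),(459,370,.014)):
    print((atz(ray('w2',u/1.5,v/1.5,True),z)*1000).round(1))
print(np.load('pics/w2.npz')['T'].round(3).tolist())
```

```text
[503.8 -68.5  42. ]
[554.7 -12.3  14. ]
[ 569.9 -106.4   14. ]
[437.2 -31.4  14. ]
[ 452.2 -126.    14. ]
[[0.158, -0.987, 0.0, -0.146], [-0.952, -0.152, 0.266, 0.462], [-0.262, -0.042, -0.964, 0.424], [0.0, 0.0, 0.0, 1.0]]
```

```bash
(
python3 -m pendant '[[[0.01,0.02,0.4,0],[0.01,0.02,0.8,0],[0.01,0.02,0.95,0],[0.01,0.02,1,0],[0.01,0.02,1,0]]]' 0
python3 -m pendant '[[[0,0,0.05,0],[0,0,0.05,0],[0,0,0.05,0]]]'
python3 -m pendant '[[[0,0,0,0],[0,0,0,0],[0,0,0,0],[0,0,0,0],[0,0,0,0],[0,0,0,0],[0,0,0,0],[0,0,0,0]]]' 1
python3 -m pendant '[[[0,0,-0.1,0],[0,0,-0.3,0],[0,0,-0.7,0],[0,0,-1,0],[0,0,-1,0]]]'
) | grep -v rot
python3 - <<'E'
from h import *
snap('wrist','w3');snap('side','d3')
w=cv2.imread('pics/w3.png');d=cv2.imread('pics/d3.png')
cv2.imwrite('pics/m3.png',cv2.convertScaleAbs(np.hstack([cv2.resize(w[80:320,100:420],(400,300)),cv2.resize(d[100:310,150:430],(400,300))]),alpha=1.6))
E
```

```text
time_s: 2.85
tcp_pos: [0.5045, -0.0677, 0.0237]
wrist_force: [-0.1, 0.1, -0.5]
gripper_width: 1.003
gripper_force: 0.0
time_s: 3.15
tcp_pos: [0.5037, -0.0679, 0.0184]
wrist_force: [0.5, 0.1, -0.4]
gripper_width: 0.999
gripper_force: 0.0
time_s: 3.95
tcp_pos: [0.5031, -0.0679, 0.0175]
wrist_force: [0.6, -0.1, -0.7]
gripper_width: 0.577
gripper_force: 30.0
time_s: 4.45
tcp_pos: [0.5064, -0.0677, 0.1227]
wrist_force: [1.0, -0.6, -0.9]
gripper_width: 0.569
gripper_force: 30.0
```

View pics/m3.png

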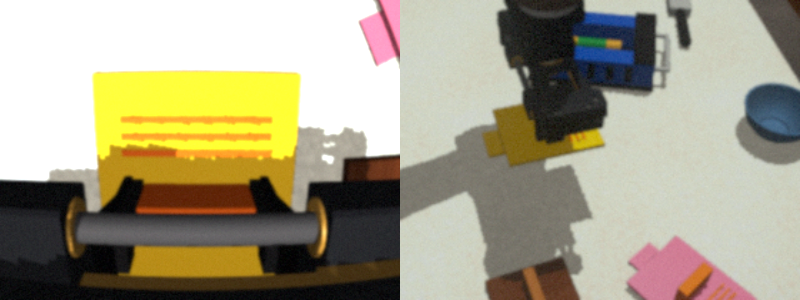

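```bash
(
python3 -m pendant '[[[0.05,-0.4,-0.1,0],[0.1,-0.8,-0.1,0],[0.1,-0.965,-0.1,0]]]'
python3 -m pendant '[[[0.05,-0.4,0,0],[0.1,-0.8,0,0],[0.1,-0.965,0,0]]]'
python3 -m pendant '[[[0.05,-0.4,0,0.05],[0.09,-0.7,0,0.1],[0.09,-0.965,0,0.16],[0.09,-0.965,0,0.21],[0.09,-0.965,0,0.219],[0.09,-0.965,0,0.219],[0.09,-0.965,0,0.219]]]'
) | grep -v rot
python3 - <<'E'
from h import *
s=sense();R=s['ee_rot'];print(s['time_s'],s['tcp_pos'],np.degrees(np.arctan2(R[1][0],R[0][0])))
snap('wrist','w4');snap('scene','s4');snap('side','d4')
crop('w4','w4c',120,40,400,250,2.8,1.4)
E
```

```text
time_s: 4.85
tcp_pos: [0.4968, 0.0308, 0.1265]
wrist_force: [0.6, -0.4, -0.9]
gripper_width: 0.571
gripper_force: 30.0
time_s: 5.15
tcp_pos: [0.4913, 0.128, 0.1261]
wrist_force: [-0.3, -0.5, -1.3]
gripper_width: 0.571
gripper_force: 30.0
time_s: 5.85
tcp_pos: [0.4853, 0.2216, 0.1269]
wrist_force: [-0.3, 0.3, -1.2]
gripper_width: 0.57
gripper_force: 30.0
5.85 [0.48525486 0.22164388 0.12690273] -15.88436411630541
```

View pics/w4c.png

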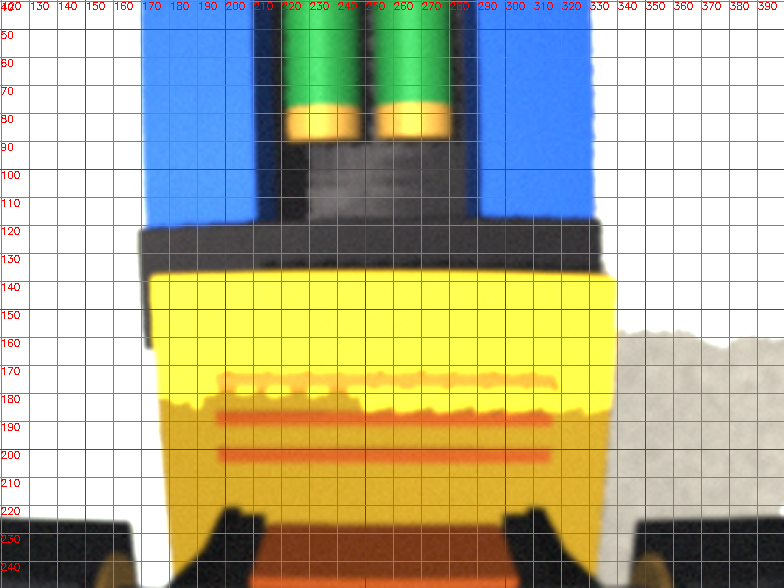

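Run:
```python
from h import *
for u,v,z in((169.5,122,.062),(334,118,.062),(172,121,.052),(171,45,.052),(332,118,.052),(331,45,.052),(173.5,138,.1175+.006),(339,138,.1235)):
    p=atz(ray('w4',u,v,True),z);d=p[:2]-[.614,.1865];a=np.radians(-16)
    print((p*1000).round(1), 'case', (1000*np.array([d@[np.cos(a),np.sin(a)],d@[-np.sin(a),np.cos(a)]])).round(1))
```

```text
[569.  268.1  62. ] case [-65.7  66. ]
[536.7 144.1  62. ] case [-62.7 -62.1]
[569.7 268.7  52. ] case [-65.3  66.8]
[631.  251.8  52. ] case [-1.7 67.4]
[536.2 143.3  52. ] case [-62.8 -63. ]
[594.8 127.7  52. ] case [ -2.2 -61.8]
[555.8 250.6 123.5] case [-73.6  45.6]
[529.9 159.4 123.5] case [-73.4 -49.2]
```

```bash
(
python3 -m pendant '[[[0.02,-0.02,0.3,-0.006],[0.02,-0.02,0.44,-0.006],[0.02,-0.02,0.44,-0.006],[0.02,-0.02,0.44,-0.006]]]'
python3 -m pendant '[[[0,0,0.03,0],[0,0,0.06,0],[0,0,0.09,0],[0,0,0.12,0],[0,0,0.12,0]]]'
python3 -m pendant '[[[0,0,0.03,0],[0,0,0.06,0],[0,0,0.09,0],[0,0,0.12,0],[0,0,0.12,0]]]'
) | grep -v rot
python3 - <<'E'
from h import *
snap('side','d5');snap('wrist','w5')
w=cv2.imread('pics/w5.png');d=cv2.imread('pics/d5.png')
cv2.imwrite('pics/m5.png',cv2.convertScaleAbs(np.hstack([cv2.resize(w[40:280,100:420],(400,300)),cv2.resize(d[70:190,180:340],(400,300))]),alpha=1.6))
E
```

```text
time_s: 6.4
tcp_pos: [0.4885, 0.2238, 0.0839]
wrist_force: [0.4, 0.3, -0.3]
gripper_width: 0.572
gripper_force: 30.0
time_s: 6.9
tcp_pos: [0.4875, 0.2246, 0.0734]
wrist_force: [-7.4, 2.2, 8.3]
gripper_width: 0.569
gripper_force: 30.0
time_s: 7.4
tcp_pos: [0.4871, 0.2249, 0.0625]
wrist_force: [-11.9, 2.8, 17.2]
gripper_width: 0.572
gripper_force: 48.2
```

View pics/m5.png

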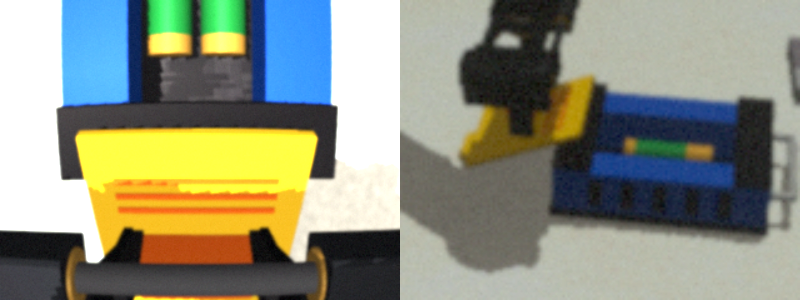

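```bash
cat >> h.py <<'E'
def tilt(f,a,b,tcp,yaw,W=.096):
    from scipy.optimize import brentq
    g=lambda z:np.linalg.norm(atz(ray(f,*a,True),z)-atz(ray(f,*b,True),z))-W
    z=brentq(g,.0,.2);m=(atz(ray(f,*a,True),z)+atz(ray(f,*b,True),z))/2
    x=(m-tcp)[:2]@[np.cos(np.radians(yaw)),np.sin(np.radians(yaw))]
    print('edge z',z,'x rel tcp',x,'z rel tcp',z-tcp[2],'(level: x .060 z -.0035)')
E
python3 - <<'E'
from h import *
tilt('w5',(160.8,142.4),(354.4,146.4),sense()['tcp_pos'],-15.2)
E
```

```text
edge z 0.08334449473017193 x rel tcp 0.0589574618184781 z rel tcp 0.020827972540313947 (level: x .060 z -.0035)
```

```bash
(
python3 -m pendant '[[[0,0,0.02,0],[0,0,0.02,0],[0,0,-0.1,0],[0,0,-0.3,0],[0,0,-0.68,0],[0,0,-0.68,0]]]'
python3 -m pendant '[[[0.3,0,0,0],[0.7,0,0,0],[1,0,0,0]]]'
python3 -m pendant '[[[0.15,0,0,0],[0.3,0,0,0],[0.34,0,0,0],[0.34,0,0,0],[0.34,0,0,0]]]'
) | grep -v rot
cat >> h.py <<'E'
def incase(p=None):
    s=sense();p=np.array(s['tcp_pos']) if p is None else p;d=p[:2]-[.6149,.1885];a=np.radians(-15.2);R=s['ee_rot']
    print('t',s['time_s'],'case xy mm',(1000*np.array([d@[np.cos(a),np.sin(a)],d@[-np.sin(a),np.cos(a)]])).round(1),'z',round(p[2]*1000,1),'yaw',np.degrees(np.arctan2(R[1][0],R[0][0])).round(2))
E
python3 - <<'E'
from h import *
incase();print(sense()['tcp_pos'])
snap('wrist','w6');snap('side','d6')
w=cv2.imread('pics/w6.png');d=cv2.imread('pics/d6.png')
cv2.imwrite('pics/m6.png',cv2.convertScaleAbs(np.hstack([cv2.resize(w[40:280,100:420],(400,300)),cv2.resize(d[40:160,180:340],(400,300))]),alpha=1.6))
E
```

```text
time_s: 8.1
tcp_pos: [0.4915, 0.226, 0.1333]
wrist_force: [1.3, 0.5, 0.0]
gripper_width: 0.569
gripper_force: 44.0
time_s: 8.4
tcp_pos: [0.5864, 0.1972, 0.1279]
wrist_force: [0.6, 0.3, -0.9]
gripper_width: 0.569
gripper_force: 44.0
time_s: 8.9
tcp_pos: [0.6166, 0.1887, 0.1274]
wrist_force: [-1.1, -0.9, -0.9]
gripper_width: 0.569
gripper_force: 44.0
t 8.9 case xy mm [1.6 0.6] z 127.4 yaw -15.22
[0.61663219 0.18870079 0.12744228]
```

View pics/m6.png

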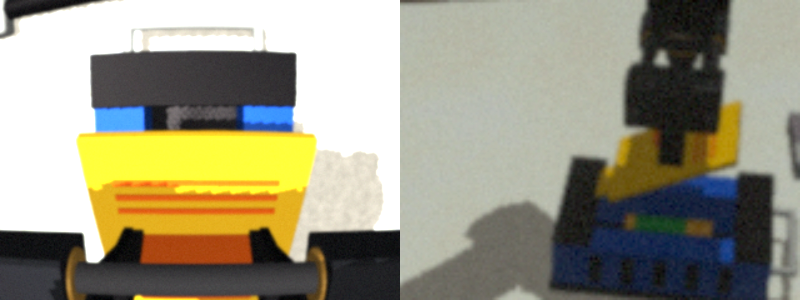

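Run:
```python
from h import *
t=sense()['tcp_pos'];tilt('w6',(163.6,148.2),(353.8,149),t,-15.2)
for u,v in((174.4,85.6),(336.8,83.2),(174.4,125.6),(336,124.8)): incase(atz(ray('w6',u,v,True),.060))
```

```text
edge z 0.14584891353786186 x rel tcp 0.0566191725178353 z rel tcp 0.01812327147973941 (level: x .060 z -.0035)
t 9.0 case xy mm [98.3 64.4] z 60.0 yaw -15.19
t 9.0 case xy mm [100.1 -62.3] z 60.0 yaw -15.19
t 9.0 case xy mm [66.4 65. ] z 60.0 yaw -15.19
t 9.0 case xy mm [ 66.9 -62.3] z 60.0 yaw -15.19
```

```bash
(
python3 -m pendant '[[[0.04,0,0.1,0],[0.04,0,0.3,0],[0.04,0,0.4,0],[0.04,0,0.42,0],[0.04,0,0.42,0],[0.04,0,0.42,0]]]'
python3 -m pendant '[[[-0.03,0,0,0],[-0.07,0,0,0],[-0.11,0,0,0],[-0.15,0,0,0],[-0.15,0,0,0],[-0.15,0,0,0]]]'
) | grep -v rot
python3 - <<'E'
from h import *
incase();print(sense()['tcp_pos'])
snap('wrist','w7');snap('side','d7');snap('scene','s7')
w=cv2.imread('pics/s7.png');d=cv2.imread('pics/d7.png')
cv2.imwrite('pics/m7.png',cv2.convertScaleAbs(np.hstack([cv2.resize(w[110:245,270:430],(400,338)),cv2.resize(d[60:195,200:360],(400,338))]),alpha=1.7))
E
```

```text
time_s: 9.6
tcp_pos: [0.6212, 0.1878, 0.0857]
wrist_force: [-0.4, -0.2, -0.8]
gripper_width: 0.571
gripper_force: 35.7
time_s: 10.2
tcp_pos: [0.6067, 0.1917, 0.0857]
wrist_force: [0.2, 0.8, -0.9]
gripper_width: 0.571
gripper_force: 35.7
t 10.2 case xy mm [-8.8  0.9] z 85.7 yaw -15.21
[0.60668382 0.19169316 0.08572439]
```

View pics/m7.png

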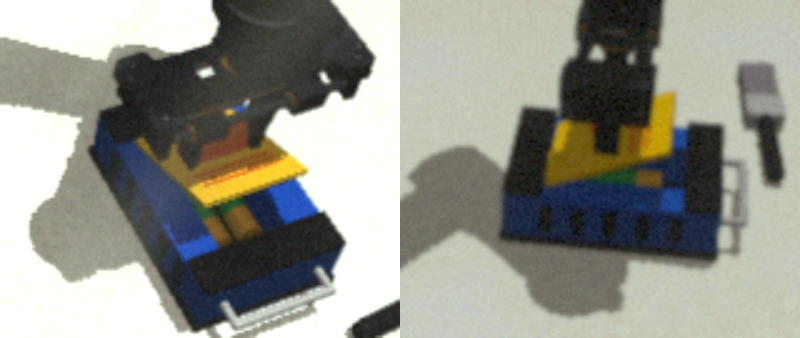

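```bash
(
python3 -m pendant '[[[0,0,0.02,0],[0,0,0.04,0],[0.02,0,0.065,0],[0.035,0,0.09,0],[0.05,0,0.115,0],[0.06,0,0.14,0],[0.06,0,0.14,0]]]'
python3 -m pendant '[[[0.01,0,0.025,0],[0.02,0,0.05,0],[0.03,0,0.075,0],[0.035,0,0.1,0],[0.035,0,0.105,0],[0.035,0,0.105,0],[0.035,0,0.105,0]]]'
) | grep -v rot
python3 - <<'E'
from h import *
incase()
snap('wrist','w8');snap('side','d8');snap('scene','s8')
w=cv2.imread('pics/w8.png');d=cv2.imread('pics/d8.png')
cv2.imwrite('pics/m8.png',cv2.convertScaleAbs(np.hstack([cv2.resize(w[40:280,100:420],(400,300)),cv2.resize(d[70:190,200:360],(400,300))]),alpha=1.7))
E
```

```text
time_s: 11.05
tcp_pos: [0.6147, 0.1896, 0.0734]
wrist_force: [1.8, -2.4, 5.1]
gripper_width: 0.568
gripper_force: 30.0
time_s: 11.75
tcp_pos: [0.6187, 0.189, 0.0633]
wrist_force: [3.1, -2.0, 5.5]
gripper_width: 0.571
gripper_force: 30.0
t 11.75 case xy mm [3.5 1.5] z 63.3 yaw -15.17
```

View pics/m8.png

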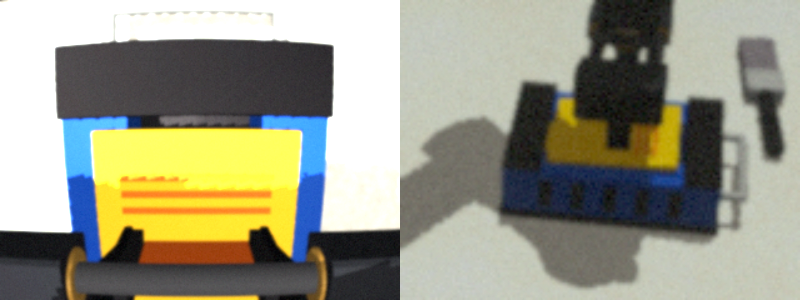

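```bash
(
python3 -m pendant '[[[0,0,0.015,0],[-0.01,0,0.03,0],[-0.02,0,0.035,0],[-0.02,0,0.035,0],[-0.02,0,0.035,0]]]'
) | grep -v rot
python3 - <<'E'
from h import *
incase()
snap('wrist','w9');crop('w9','w9c',130,40,380,230,3,1.5)
E
```

```text
time_s: 12.4
tcp_pos: [0.6183, 0.1897, 0.0614]
wrist_force: [4.7, -2.6, 8.9]
gripper_width: 0.572
gripper_force: 30.0
t 12.4 case xy mm [3.  2.1] z 61.4 yaw -15.12
```

View pics/w9c.png

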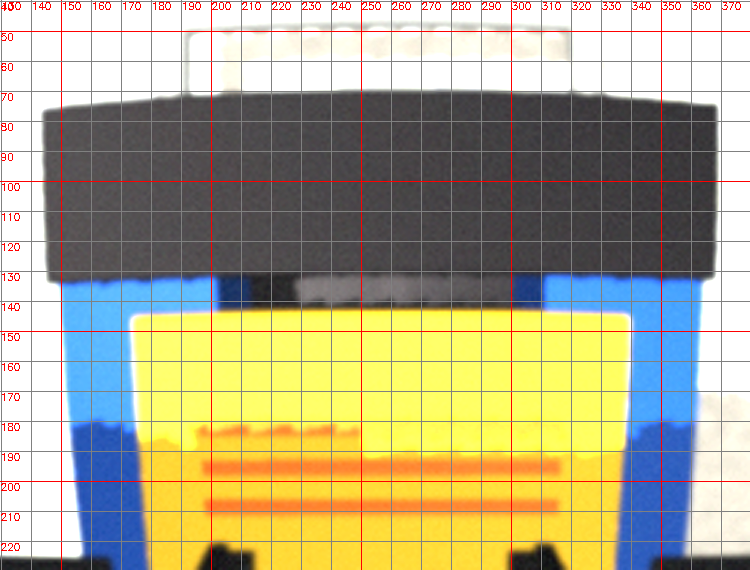

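Run:
```python
from h import *
t=sense()['tcp_pos'];tilt('w9',(173.5,144.5),(339.5,144.5),t,-15.2)
for u,v,z in((173.5,144.5,.058),(339.5,144.5,.058),(146,133,.06),(366,131.5,.06)): incase(atz(ray('w9',u,v,True),z))
```

```text
edge z 0.05747843489061865 x rel tcp 0.05617275009094451 z rel tcp -0.003874152720490652 (level: x .060 z -.0035)
t 12.45 case xy mm [59.1 49.7] z 58.0 yaw -15.12
t 12.45 case xy mm [ 59.3 -46. ] z 58.0 yaw -15.12
t 12.45 case xy mm [66.6 65.8] z 60.0 yaw -15.12
t 12.45 case xy mm [ 67.7 -61.3] z 60.0 yaw -15.12
```

```bash
(
python3 -m pendant '[[[0.015,0,0,0],[0.03,0,0,0],[0.04,0,0.005,0],[0.04,0,0.005,0],[0.04,0,0.005,0],[0.04,0,0.005,0]]]'
python3 -m pendant '[[[0,0,0,0],[0,0,0,0],[0,0,0,0],[0,0,0,0],[0,0,0,0],[0,0,0,0],[0,0,0,0]]]' 0
python3 -m pendant '[[[0,0,-0.1,0],[0,0,-0.3,0],[0,0,-0.7,0],[0,0,-1,0],[0,0,-1,0],[0,0,-1,0]]]'
) | grep -v rot
python3 - <<'E'
from h import *
incase()
snap('wrist','w10');snap('side','d10');snap('scene','s10');crop('w10','w10c',100,40,400,240,1.32,1.4,50)
a=cv2.imread('pics/w10c.png');b=cv2.imread('pics/d10.png')[75:185,215:375]
b=cv2.convertScaleAbs(cv2.resize(b,(396,272)),alpha=1.6);a=cv2.resize(a,(396,272))
c=cv2.imread('pics/s10.png')[110:245,260:440];c=cv2.convertScaleAbs(cv2.resize(c,(396,297)),alpha=1.6)
w=cv2.convertScaleAbs(cv2.resize(cv2.imread('pics/w10.png'),(396,297)),alpha=1.5)
cv2.imwrite('pics/m10.png',np.vstack([np.hstack([a,b]),np.hstack([c,w])]))
E
```

```text
time_s: 13.05
tcp_pos: [0.6184, 0.1897, 0.0613]
wrist_force: [-7.4, 1.5, 16.4]
gripper_width: 0.571
gripper_force: 30.0
time_s: 13.75
tcp_pos: [0.6204, 0.1903, 0.0586]
wrist_force: [-0.1, 3.8, 5.9]
gripper_width: 0.985
gripper_force: 2.7
time_s: 14.35
tcp_pos: [0.6176, 0.1883, 0.1576]
wrist_force: [-0.6, -0.3, -0.9]
gripper_width: 1.0
gripper_force: 0.0
t 14.35 case xy mm [2.7 0.5] z 157.6 yaw -15.27
```

View pics/m10.png

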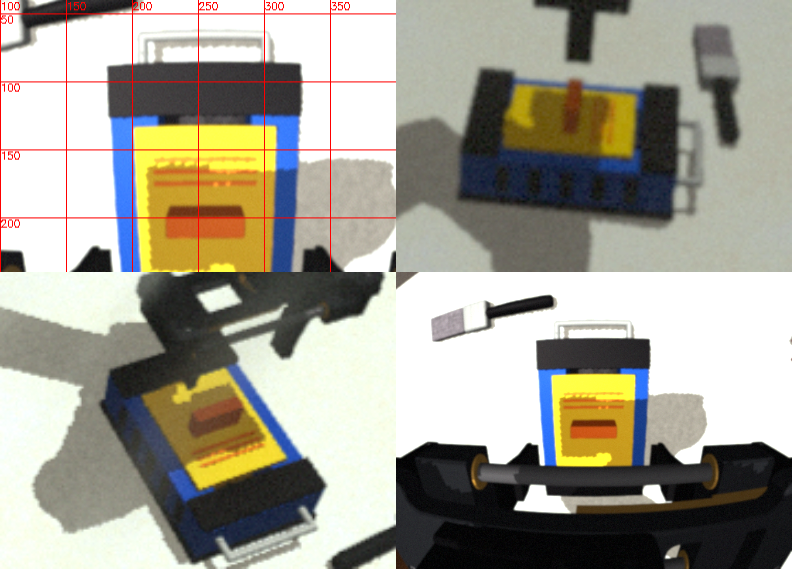

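Run:
```python
from h import *
for u,v,z in((200.8,136.2,.058),(309.8,134.7,.058),(183.3,128.6,.06),(328,126.4,.06)): incase(atz(ray('w10',u,v,True),z))
t=sense()['tcp_pos'];tilt('w10',(200.8,136.2),(309.8,134.7),t,-15.2)
# yellow/blue side borders along image rows in wrist view
im=cv2.imread('pics/w10.png');h=cv2.cvtColor(im,cv2.COLOR_BGR2HSV)
y=(h[...,0]>15)&(h[...,0]<38)&(h[...,1]>110)
for v in(140,150,170,190,205):
    c=np.flatnonzero(y[v,190:325])+190
    for u in(c[0]-.5,c[-1]+.5): incase(atz(ray('w10',u,v,True),.058))
for u in(215,255,295): print(u,np.flatnonzero(y[110:160,u])[0]+110)
```

```text
t 14.5 case xy mm [56.  49.8] z 58.0 yaw -15.25
t 14.5 case xy mm [ 57.3 -47.2] z 58.0 yaw -15.25
t 14.5 case xy mm [63.5 65.2] z 60.0 yaw -15.25
t 14.5 case xy mm [ 65.3 -63.2] z 60.0 yaw -15.25
edge z 0.06067799649829159 x rel tcp 0.05480249188540364 z rel tcp -0.09466552118252308 (level: x .060 z -.0035)
t 14.5 case xy mm [52.6 49.2] z 58.0 yaw -15.25
t 14.5 case xy mm [ 52.5 -46.1] z 58.0 yaw -15.25
t 14.5 case xy mm [43.6 49.5] z 58.0 yaw -15.25
t 14.5 case xy mm [ 43.5 -46.4] z 58.0 yaw -15.25
t 14.5 case xy mm [25.2 49.3] z 58.0 yaw -15.25
t 14.5 case xy mm [ 25.2 -46.1] z 58.0 yaw -15.25
t 14.5 case xy mm [ 6.4 49.1] z 58.0 yaw -15.25
t 14.5 case xy mm [  6.4 -46.8] z 58.0 yaw -15.25
t 14.5 case xy mm [-8.1 48.9] z 58.0 yaw -15.25
t 14.5 case xy mm [ -8.1 -46.5] z 58.0 yaw -15.25
215 134
255 131
295 133
```

```bash
python3 -c "
from station import r
print(r.finish_job())"
```

```text
the job is handed in; nothing more can be done
None
```

The cover's tongue is under the ledge and the cover lies flat on the rims, about 3 mm toward the ledge and inside the 5 mm play; I let go, backed the arm clear, left the lid untouched and handed in at about 14.5 s, though I viewed 12 pictures (limit 10) and didn't describe each one after viewing.

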